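Blow the gauge window clean and present a bearing ball to it

TASK

Blow the dust off the camera gauge's round window by pumping the blower's red lever at least three full strokes, each all the way down to its stop and all the way back up. Then pick up the sample tray that carries the steel ball by its black grip tab and finish while still holding it: steady and level, the ball in its pocket and centred over the window, the tray's underside about 5 cm above the glass. Never let the ball out of its pocket, let the lever rest up, and leave the empty tray, the ring gauge and the jar where they are.

Things in the scene. Friction and masses are not known exactly. Their poses are not given: they have to be found in the camera images.
- window (a point): Centre of the round glass window (60 mm across, black lens spot, dark collar 72 mm) on top of the camera gauge, a fixed grey box 150 x 150 x 60 mm with blue foot. Point at glass height, 60 mm above the bench; x, y along the box's sides, z up. Gauge position and small yaw vary.
- lever (a joint): Blower lever, rad: 0 = up at rest, grows as it is pressed down, hard stop at 0.6. A full stroke goes beyond 0.52 and back below 0.08. Sprung: it returns by itself and needs about 2.5 N at the pad to start and 5 to 6 N near the stop.
- lever_pad (a point): Centre of the top face of the lever's red end pad (62 mm along the lever, 42 wide, 14 thick); press from above. It lies 155 mm from the hinge axis along the lever, towards the gauge's -x (the robot), and 7 mm above the lever's centre line. At rest the lever rises 0.5 rad above level (pad 170 mm above the bench); at the stop it dips 0.1 rad below level (pad about 80 mm).
- lever_hinge (a point): Fixed centre of the lever's hinge, 90 mm above the bench, axis along the gauge's y, between two blue cheeks 50 mm apart overall and 109 mm high. Axes as the gauge's: seen from above, x runs from pad to hinge.
- tray: The sample tray with the ball: blue plate 122 x 60 x 4 mm. Origin: centre of its underside. +x points along its length to the ball pocket, z up. About 0.2 kg, with a fixed brass counterweight disc (32 mm across, top 12 mm above the underside) at x = -38 mm, so that it balances at the grip tab with the ball in.
- tray_grip (a point): Where to hold the tray: middle of the black upright grip tab, 45 mm above the tray's underside. The tab is 30 mm long (tray x), 14 mm thick (tray y; close the fingers along tray y), stands at the tray's centre and its top is 62 mm above the underside.
- tray_pocket (a point): Centre of the ball pocket, 38 mm from the tray's centre along +x, at the resting ball's centre height (16.5 mm above the underside). Clear flat floor 4 mm above the underside; white rim ring 32 mm inside, 39 outside, only 3 mm high. The ball is loose, rolls about 3 mm each way, and climbs out if the tray tips about 40 degrees or is jerked.
- ball_center (a point): Centre of the loose steel ball, 25 mm diameter, 64 g. It counts as in its pocket while within 11 mm of tray_pocket.
- spare: Empty tray, same shape and colours as the other but without a ball; stands on the bench in the other of the two tray places. Leave alone. Origin centre of underside.
- ring_gauge: Dark steel ring, 56 mm outside diameter, 22 mm high, on the bench. Leave alone. Origin centre of underside.
- ball_jar: Amber jar with white cap, 44 mm diameter, 55 mm high, on the bench. Leave alone. Origin centre of underside.
- gauge: The fixed camera gauge with its lever blower; origin on the bench below the window's centre, axes as point window's. The blower stands on its -y side, its lever in a line along x 170 mm from the window's centre, on a plate 190 x 70 mm; a thin brass nozzle tube, up to 75 mm above the bench, runs from it to the window's edge.
Not all that is in view belongs to the job. Leave any pink look-alike of the tray alone.

How it is judged:
By the outcome, as a careful person would: the job done as asked, in the order asked, and still so for the second after the job is handed in, while the arm keeps its last pose, push and grip.
It also fails if it takes over 67 s, if anything falls off the work surface, if the arm or the gripper's body presses on something with over 40 N, if the wrist force passes 120 N, or if a joint passes its speed limit or range.

ROBOT

A 6-joint arm with a two-finger parallel gripper is mounted at the origin on the work surface. World frame = base frame: x ahead of the robot, y to its left, z up, the work surface at z = 0. Lengths are in mm, angles in rad, forces in N, time in s.
With the tool pointing down it reaches from about 350 to 975 mm from the base axis. Payload 7.1 kg.
Tool frame: the origin (TCP) lies between the finger pads; the fingertips stand 8 mm ahead of it and the grasp point (between the pads) lies 11 mm behind it (ctrl.tips_ahead is the distance from the TCP to the fingertips, in mm); y points along the fingers, z is the direction in which the jaws open and shut, and the axes are right-handed (so a half turn about y gives the same grasp; the last joint's range is limited). The gripper opens to 88 mm and grips with 3 to 60 N. Pads are 20 mm wide; open, the fingers measure 115 mm over their backs; the gripper's body (75 mm by 178 mm) begins 61 mm behind the grasp point.
Start: joints at [-1.275, 0.423, 1.63, -0, 1.089, -0.019], TCP at [193.534, -594.264, 230.675] pointing down, gripper open.
Joint ranges: [-3, 3], [-0.9, 2.11], [0.09, 2.58], [-1.31, 4.45], [0.11, 2.69], [-2.54, 2.54]. Speed limits (rad/s): [2.39, 2.39, 3.01, 3.14, 3.14, 3.14].

INTERFACE

Orientations are given as a rotation vector (axis times angle).
In Python, from workcell import ctrl gives the robot as it stands.
- The arm moves only by the shell command python3 -m creep 'ROWS'. ROWS is JSON, a list of rows, each an object of numbers: "tx", "ty", "tz": the shift along the world's x, y, z in mm; "rx", "ry", "rz": the turn, a rotation vector about the world's x, y, z in rad; "fingers": the closure in counts, from 0 (fully open) to 255 (shut). A call has 1 to 10 rows; each row is the pose to reach, as a shift and turn from the pose commanded when the call began; what a row does not reach only later rows make up. A row lasts 1/8 s, in which the tool goes at most 62.5 mm and 10.7 degrees, less where a joint would pass 70% of its speed; a pose out of reach is approached as far as the arm can. A call with a gripper value outside its range is refused whole. The fingers move at their own pace and stop on an object; the grip force is fixed at half the most. Time passes only in rows, so rows that repeat a pose let the fingers close. It gives the time, the measured TCP pose, the force and the opening at its end, in the units of the state.
- ctrl.get_obs(): the state, without advancing time (a new reading comes with each control period).
- ctrl.get_image(name): name is "scene" or "top" or "wrist"; returns a dict with "pixels" (400x640x3 uint8, blue, green, red), "intrinsics" (3x3 intrinsics, pixels), "rvec" (rotation vector, rad) and "tvec" (3), from world to camera coordinates, as OpenCV has them. Camera axes: x right, y down, z forward; pixel columns grow to the right and rows downward; lengths in mm; the calibration is good to about 2 mm. The wrist camera is an equidistant fisheye: a pixel r from the principal point sees the ray r / f radians off the axis. A picture is of the moment at which its call begins. There is no depth.
- ctrl.close_job(): hands the job in, once; it reports no verdict.
The state is a dict: "t": time; "qpos": joint angles; "qvel": joint speeds; "joint_torque": joint torques, N m; "ee_pos": TCP position; "orientation": TCP orientation; "ft_force": force on the tool from outside, world axes, zero at the start; "moment": the same for the moment, N m; "width": finger opening in mm.
Only numpy, scipy, OpenCV 4.12 (cv2) and the standard library are available. Lean on these libraries where they do the work, as an engineer would, in place of code of your own. Each camera call takes 0.05 s, during which the arm holds its last target.

## Working session

There is one attempt and no reset: what is moved stays moved. The work goes in short steps, Python scripts to look and compute and a shell command to move; the robot and the scene stay as the last step left them, time stands still between calls to the robot, and variables do not carry over. Pictures are saved under pics/ and viewed, and the job is handed in when it is done.

```bash
mkdir -p pics; ls
python3 - <<'E'
from workcell import ctrl
import cv2
o=ctrl.get_obs()
print({k:(v if not hasattr(v,'round') else v) for k,v in o.items()})
for n in ["scene","top","wrist"]:
    im=ctrl.get_image(n); cv2.imwrite(f"pics/{n}0.png",im["pixels"]); print(n,im["intrinsics"],im["rvec"],im["tvec"])
E
```

```text
pics
{'t': 0.0, 'qpos': array([-1.27500493e+00,  4.23854295e-01,  1.63072186e+00, -1.23977742e-05,
        1.08861986e+00, -1.89848283e-02]), 'qvel': array([-9.70023915e-04, -1.09139211e-03,  4.41220180e-05,  9.14739031e-04,
       -4.30410907e-04, -1.88612577e-05]), 'joint_torque': array([ 2.33044018e-03, -5.44614816e+01, -2.73660636e+01,  6.44987728e-02,
        2.27881316e-02, -1.25088472e-04]), 'ee_pos': array([ 193.36544671, -593.73253908,  229.88078583]), 'orientation': array([-0.32583678,  2.05324386, -2.04994822]), 'ft_force': array([-0.08021584, -0.3575951 ,  1.15691542]), 'moment': array([-0.01527098,  0.04230028,  0.04578178]), 'width': 88.10787750754794}
scene [[472.5044032    0.         318.70848548]
 [  0.         472.5044032  195.1435279 ]
 [  0.           0.           1.        ]] [ 0.86590409  2.65636479 -0.89059528] [ 394.48782181 -232.16876293 1349.66837988]
top [[393.4535502    0.         318.48752377]
 [  0.         393.4535502  199.70695426]
 [  0.           0.           1.        ]] [ 2.14601717 -2.15807387  0.22154398] [ 44.5818506  549.20983408 853.84993954]
wrist [[309.70691629   0.         320.46028266]
 [  0.         309.70691629 202.05841939]
 [  0.           0.           1.        ]] [-2.33139378  1.69288331  0.26460394] [-624.82803041  -36.64817478  392.09720376]
```

View pics/scene0.png

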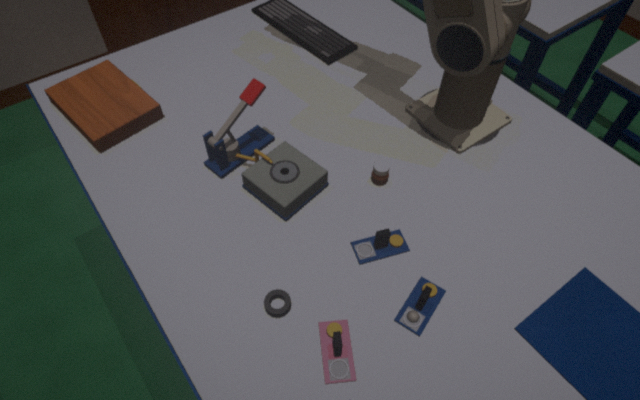

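View pics/top0.png

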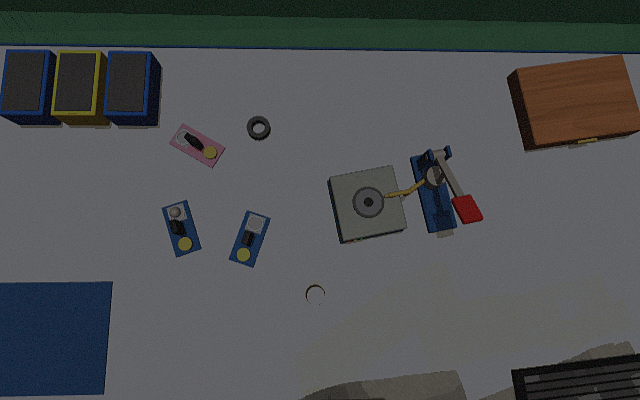

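View pics/wrist0.png

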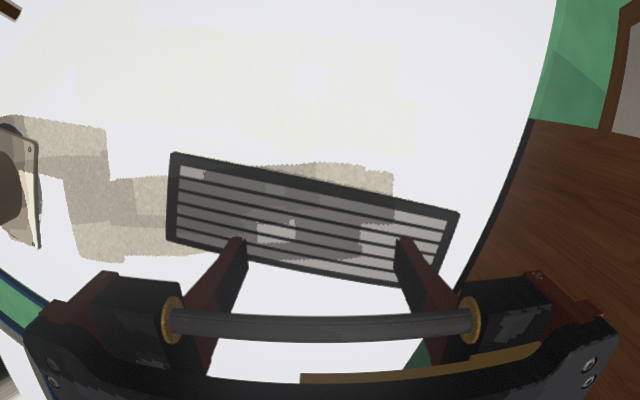

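Candidates in the top picture are the tray at (181,228), with a round grey thing in its pocket at (175,211), the empty blue tray at (250,238), and the pink look-alike at (197,146). By the description it's the first, which I'll check in a close crop.

```bash
cat > h.py <<'E'
import numpy as np, cv2
def ray(im,uv):
    K=im["intrinsics"];R=cv2.Rodrigues(np.array(im["rvec"],float))[0];t=np.array(im["tvec"],float)
    d=R.T@np.linalg.solve(K,np.array([uv[0],uv[1],1.])); return -R.T@t,d
def atz(im,uv,z):
    c,d=ray(im,uv); return (c+d*(z-c[2])/d[2]).round(1)
def proj(im,P):
    return cv2.projectPoints(np.array(P,float).reshape(-1,3),np.array(im["rvec"],float),np.array(im["tvec"],float),im["intrinsics"],None)[0].reshape(-1,2)
def tri(l):
    A=np.zeros((3,3));b=np.zeros(3)
    for im,uv in l:
        c,d=ray(im,uv);d=d/np.linalg.norm(d);M=np.eye(3)-np.outer(d,d);A+=M;b+=M@c
    return np.linalg.solve(A,b).round(1)
E
python3 - <<'E'
import cv2
t=cv2.imread("pics/top0.png");s=cv2.imread("pics/scene0.png")
def crop(im,x,y,w,h,k,n): cv2.imwrite(n,cv2.resize(im[y:y+h,x:x+w],None,fx=k,fy=k,interpolation=cv2.INTER_CUBIC))
crop(t,150,190,130,90,6,"pics/c_trays.png")
crop(t,320,140,170,110,4.5,"pics/c_gauge.png")
crop(s,340,220,120,120,5,"pics/c_sctrays.png")
crop(s,190,70,150,150,4,"pics/c_scgauge.png")
E
```

```text
(no output)
```

View pics/c_trays.png

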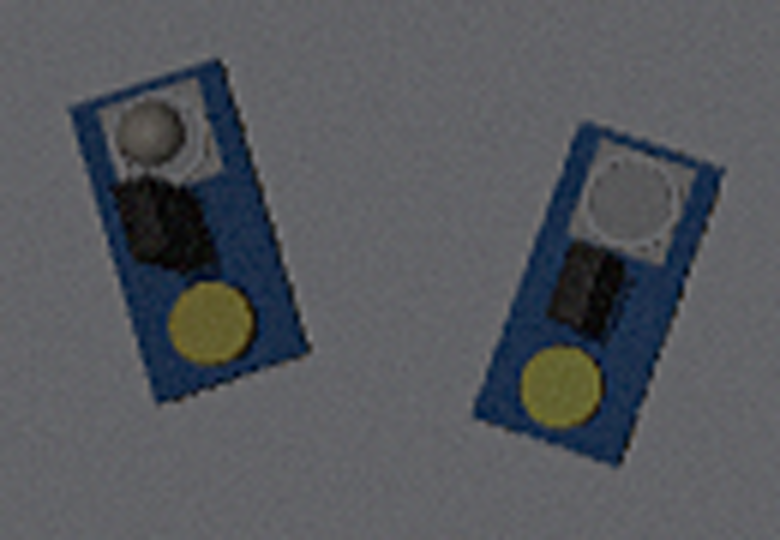

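View pics/c_gauge.png

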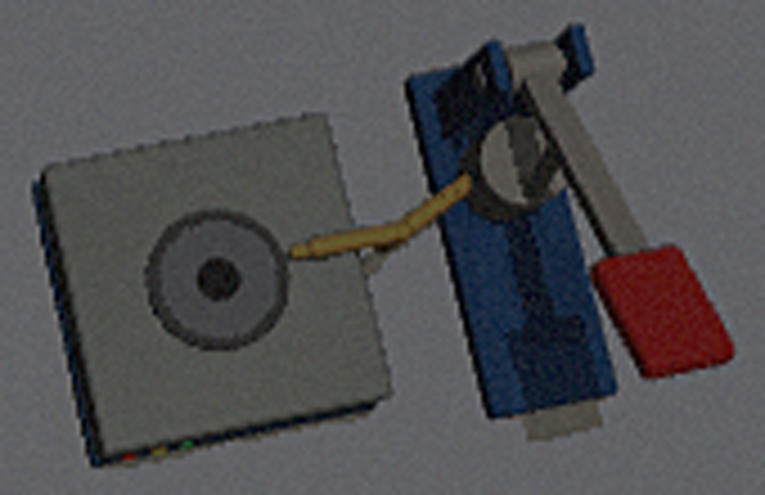

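View pics/c_sctrays.png

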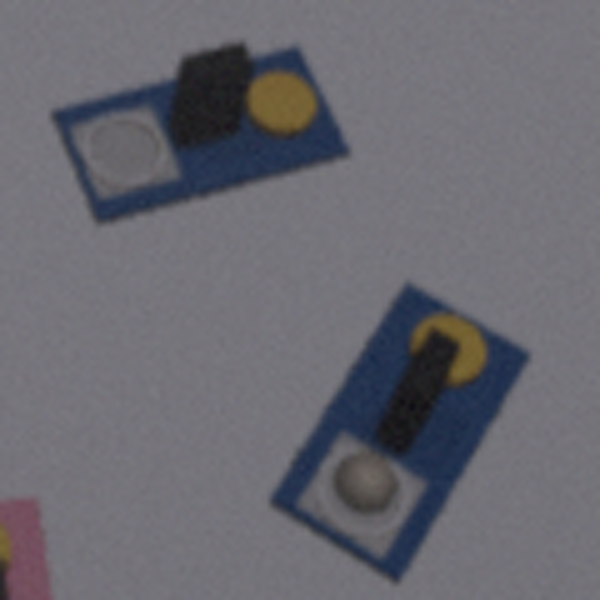

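View pics/c_scgauge.png

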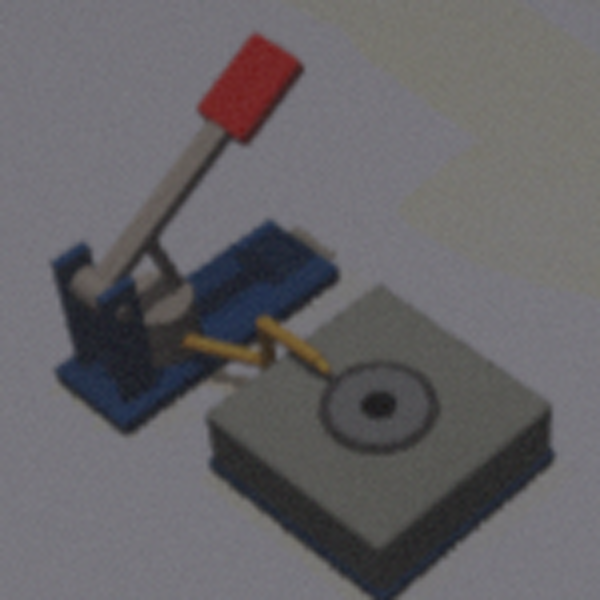

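The crops confirm the left tray carries the ball (crop (150,132)). The right one's pocket is empty. The window is at (218,278) in the gauge crop and the red pad at about (665,312).

Run:
```python
from workcell import ctrl
from h import *
import numpy as np
T=ctrl.get_image("top");S=ctrl.get_image("scene")
f=lambda c,o,k:((c[0]+.5)/k-.5+o[0],(c[1]+.5)/k-.5+o[1])
ft=lambda c:f(c,(150,190),6); fg=lambda c:f(c,(320,140),4.5); st=lambda c:f(c,(340,220),5); sg=lambda c:f(c,(190,70),4)
print("win",atz(T,fg((218,278)),60),atz(S,sg((379,404)),60))
cs=np.array([atz(T,fg(c),60) for c in [(42,168),(328,115),(390,398),(102,455)]]);print(cs,cs.mean(0))
cs2=np.array([atz(S,sg(c),60) for c in [(380,287),(550,408),(379,548),(209,414)]]);print(cs2,cs2.mean(0))
def yaw(a,b):d=b-a;return np.degrees(np.arctan2(d[1],d[0])).round(2)
print("yaw sides",yaw(cs[3],cs[0]),yaw(cs[2],cs[1]),yaw(cs[1],cs[0])-90,yaw(cs[2],cs[3])-90)
p=np.array([atz(T,ft(c),4) for c in [(70,105),(220,58),(310,352),(160,405)]]);print(p,p.mean(0),yaw(p[3],p[0]),yaw(p[2],p[1]),yaw(p[0],p[1]),yaw(p[3],p[2]))
q=np.array([atz(S,st(c),4) for c in [(272,503),(398,580),(530,354),(407,284)]]);print(q,q.mean(0),yaw(q[3],q[0]),yaw(q[2],q[1]))
print("ball",atz(T,ft((150,132)),16.5),atz(S,st((366,482)),16.5), tri([(T,ft((150,132))),(S,st((366,482)))]))
print("pad",tri([(T,fg((665,312))),(S,sg((250,88)))]))
```

```text
win [542.8 -69.7  60. ] [543.2 -67.6  60. ]
[[ 599.3   17.9   60. ]
 [ 627.  -128.7   60. ]
 [ 482.1 -154.    60. ]
 [ 454.8   -9.8   60. ]] [540.8  -68.65  60.  ]
[[ 488.8 -147.7   60. ]
 [ 461.7   -4.9   60. ]
 [ 602.6   21.2   60. ]
 [ 629.9 -120.5   60. ]] [545.75  -62.975  60.   ]
yaw sides 10.85 9.9 10.700000000000003 10.719999999999999
[[539.7 409.2   4. ]
 [558.2 352.2   4. ]
 [443.  312.5   4. ]
 [423.2 368.6   4. ]] [491.025 360.625   4.   ] 19.21 19.01 -72.02 -70.56
[[560.1 356.7   4. ]
 [540.8 410.9   4. ]
 [426.  371.9   4. ]
 [445.4 316.6   4. ]] [493.075 364.025   4.   ] 19.27 18.76
ball [527.2 373.8  16.5] [528.  375.5  16.5] [527.3 374.8  14.2]
pad [ 509.9 -252.4  159.9]
```

Run:
```python
from workcell import ctrl
from h import *
from scipy.spatial.transform import Rotation as Ro
T=ctrl.get_image("top");S=ctrl.get_image("scene")
f=lambda c,o,k:((c[0]+.5)/k-.5+o[0],(c[1]+.5)/k-.5+o[1])
fg=lambda c:f(c,(320,140),4.5);sg=lambda c:f(c,(190,70),4)
print(atz(T,fg((665,312)),170.4),atz(S,sg((250,88)),170.4))
w=np.array([543,-68,0]);a=np.radians(10.6);X=np.array([np.cos(a),np.sin(a),0]);Y=np.array([-X[1],X[0],0])
for im,o,k in((T,(320,140),4.5),(S,(190,70),4)):
  for hx in (60,66,72):
    H=w-170*Y+hx*X+[0,0,90]
    pad=H-132.7*X+[0,0,80.4]
    print(hx,H.round(1),pad.round(1),[(( (p[0]+.5-o[0])*k-.5).round(0),((p[1]+.5-o[1])*k-.5).round(0)) for p in proj(im,[H+25*Y+[0,0,19],H-25*Y+[0,0,19],pad])])
o=ctrl.get_obs();print(Ro.from_rotvec(o["orientation"]).as_matrix().round(3),o["t"])
```

```text
[ 509.1 -248.7  170.4] [ 515.1 -240.1  170.4]
60 [ 633.2 -224.1   90. ] [ 502.8 -248.5  170.4] [(np.float64(495.0), np.float64(86.0)), (np.float64(594.0), np.float64(68.0)), (np.float64(665.0), np.float64(326.0))]
66 [ 639.1 -223.    90. ] [ 508.7 -247.4  170.4] [(np.float64(492.0), np.float64(74.0)), (np.float64(591.0), np.float64(56.0)), (np.float64(662.0), np.float64(313.0))]
72 [ 645.  -221.9   90. ] [ 514.6 -246.3  170.4] [(np.float64(489.0), np.float64(63.0)), (np.float64(588.0), np.float64(45.0)), (np.float64(659.0), np.float64(300.0))]
60 [ 633.2 -224.1   90. ] [ 502.8 -248.5  170.4] [(np.float64(133.0), np.float64(278.0)), (np.float64(80.0), np.float64(237.0)), (np.float64(260.0), np.float64(73.0))]
66 [ 639.1 -223.    90. ] [ 508.7 -247.4  170.4] [(np.float64(125.0), np.float64(283.0)), (np.float64(72.0), np.float64(242.0)), (np.float64(253.0), np.float64(77.0))]
72 [ 645.  -221.9   90. ] [ 514.6 -246.3  170.4] [(np.float64(118.0), np.float64(289.0)), (np.float64(64.0), np.float64(247.0)), (np.float64(245.0), np.float64(82.0))]
[[-0.951 -0.     0.31 ]
 [-0.31   0.    -0.951]
 [-0.    -1.    -0.   ]] 0.35
```

Pad centre at rest is about (510,-246,170), and at the stop about (488,-251,80). The jaws already sit within about 1° of the tray's y axis. I'll move above the pad while closing the fingers.

```bash
python3 -m creep '[{"tx":40,"ty":44,"tz":0,"fingers":255},{"tx":80,"ty":88,"tz":0,"fingers":255},{"tx":120,"ty":132,"tz":0,"fingers":255},{"tx":160,"ty":176,"tz":0,"fingers":255},{"tx":200,"ty":220,"tz":0,"fingers":255},{"tx":240,"ty":264,"tz":0,"fingers":255},{"tx":280,"ty":308,"tz":0,"fingers":255},{"tx":312,"ty":347,"tz":0,"fingers":255},{"tx":312,"ty":347,"tz":0,"fingers":255},{"tx":312,"ty":347,"tz":0,"fingers":255}]'
python3 - <<'E'
from workcell import ctrl
import cv2
o=ctrl.get_obs();print(o["t"],o["ee_pos"],o["ft_force"],o["width"])
for n in["scene","wrist","top"]:cv2.imwrite(f"pics/{n}1.png",ctrl.get_image(n)["pixels"])
s=cv2.imread("pics/scene1.png");t=cv2.imread("pics/top1.png")
cv2.imwrite("pics/c1.png",cv2.resize(s[30:230,150:400],None,fx=3,fy=3))
E
```

```text
0.35 [ 193.48712805 -594.14460167  230.48497203] [-0.06165214  0.38557214 -0.17447358] 87.71175339029026schema error: expected keys tx, ty, tz, rx, ry, rz, fingers
```

View pics/c1.png

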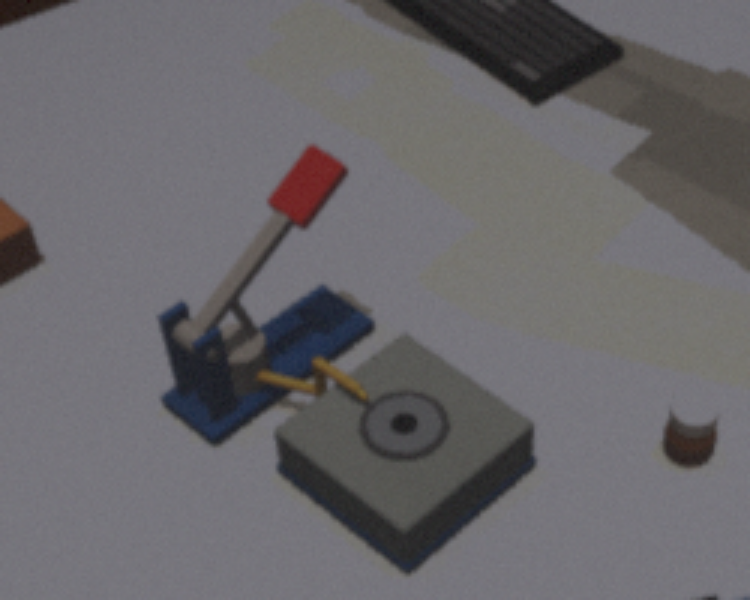

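View pics/wrist1.png

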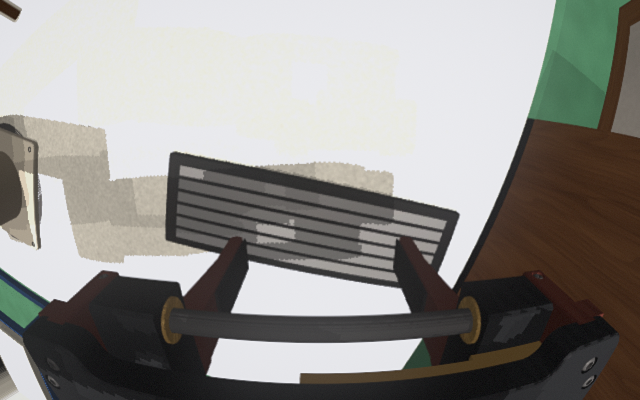

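The call was refused because every row needs all seven keys, so the arm hasn't moved. Sending it again with full rows.

```bash
python3 -m creep '[{"tx":40,"ty":44,"tz":0,"rx":0,"ry":0,"rz":0,"fingers":255},{"tx":80,"ty":88,"tz":0,"rx":0,"ry":0,"rz":0,"fingers":255},{"tx":120,"ty":132,"tz":0,"rx":0,"ry":0,"rz":0,"fingers":255},{"tx":160,"ty":176,"tz":0,"rx":0,"ry":0,"rz":0,"fingers":255},{"tx":200,"ty":220,"tz":0,"rx":0,"ry":0,"rz":0,"fingers":255},{"tx":240,"ty":264,"tz":0,"rx":0,"ry":0,"rz":0,"fingers":255},{"tx":280,"ty":308,"tz":0,"rx":0,"ry":0,"rz":0,"fingers":255},{"tx":312,"ty":347,"tz":0,"rx":0,"ry":0,"rz":0,"fingers":255},{"tx":312,"ty":347,"tz":0,"rx":0,"ry":0,"rz":0,"fingers":255},{"tx":312,"ty":347,"tz":0,"rx":0,"ry":0,"rz":0,"fingers":255}]'
python3 - <<'E'
from workcell import ctrl
import cv2
o=ctrl.get_obs();print(o["t"],o["ee_pos"],o["ft_force"],o["width"],o["orientation"])
for n in["scene","wrist"]:cv2.imwrite(f"pics/{n}2.png",ctrl.get_image(n)["pixels"])
s=cv2.imread("pics/scene2.png")
cv2.imwrite("pics/c2.png",cv2.resize(s[30:230,150:400],None,fx=3,fy=3))
E
```

```text
t: 1.75
ee_pos: [505.2, -247.4, 230.6]
orientation: [-0.327, 2.051, -2.051]
ft_force: [-0.5, -0.6, -0.2]
width: 0.8
1.75 [ 505.24078739 -247.37431421  230.60225116] [-0.47563971 -0.64516854 -0.1724038 ] 0.7781622657788204 [-0.32676019  2.05118968 -2.05134218]
```

View pics/c2.png

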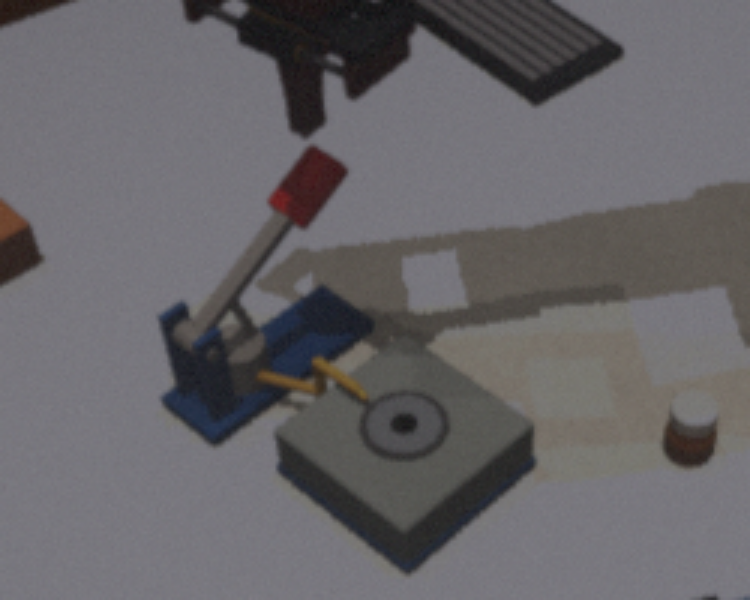

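View pics/wrist2.png

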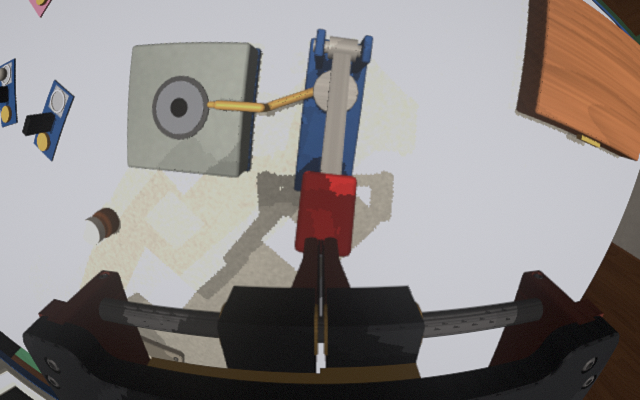

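The closed tips are laterally over the pad, with the pad at wrist (326,213) and the tip at x 321. I'll start the first press in stages.

```bash
python3 -m creep '[{"tx":0,"ty":0,"tz":-30,"rx":0,"ry":0,"rz":0,"fingers":255},{"tx":0,"ty":0,"tz":-45,"rx":0,"ry":0,"rz":0,"fingers":255},{"tx":-4,"ty":0,"tz":-60,"rx":0,"ry":0,"rz":0,"fingers":255},{"tx":-7,"ty":-1,"tz":-75,"rx":0,"ry":0,"rz":0,"fingers":255},{"tx":-10,"ty":-2,"tz":-90,"rx":0,"ry":0,"rz":0,"fingers":255},{"tx":-12,"ty":-2,"tz":-105,"rx":0,"ry":0,"rz":0,"fingers":255},{"tx":-13,"ty":-2,"tz":-120,"rx":0,"ry":0,"rz":0,"fingers":255},{"tx":-14,"ty":-2,"tz":-130,"rx":0,"ry":0,"rz":0,"fingers":255},{"tx":-14,"ty":-2,"tz":-130,"rx":0,"ry":0,"rz":0,"fingers":255}]'
python3 - <<'E'
from workcell import ctrl
import cv2
s=ctrl.get_image("scene")["pixels"]
cv2.imwrite("pics/c3.png",cv2.resize(s[30:230,150:400],None,fx=3,fy=3))
E
```

```text
t: 2.98
ee_pos: [491.7, -249.3, 100.1]
orientation: [-0.326, 2.052, -2.051]
ft_force: [-2.5, -1.5, 4.6]
width: 0.6
```

View pics/c3.png

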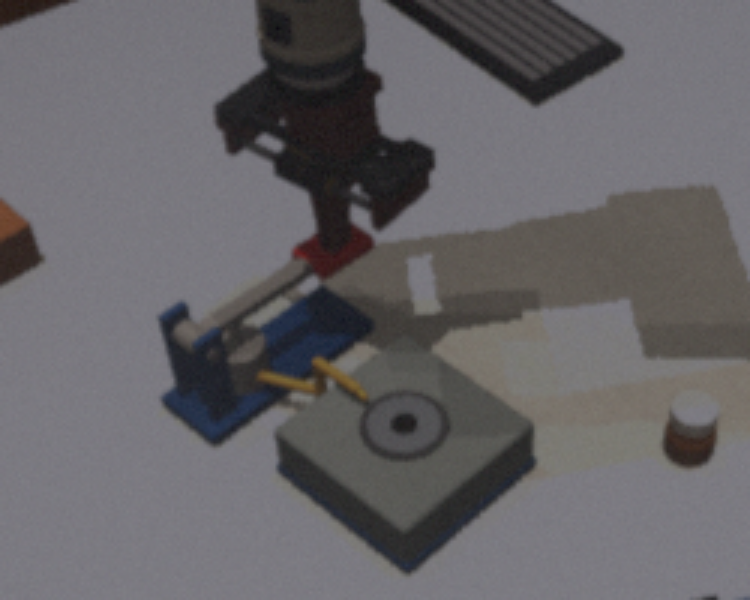

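The tip sits on the middle of the pad (crop (330,250)) with the lever nearly level. Next I'll creep to the stop.

```bash
python3 -m creep '[{"tx":0,"ty":0,"tz":-6,"rx":0,"ry":0,"rz":0,"fingers":255},{"tx":0,"ty":0,"tz":-10,"rx":0,"ry":0,"rz":0,"fingers":255},{"tx":0,"ty":0,"tz":-10,"rx":0,"ry":0,"rz":0,"fingers":255}]'
python3 -m creep '[{"tx":0,"ty":0,"tz":-2,"rx":0,"ry":0,"rz":0,"fingers":255},{"tx":0,"ty":0,"tz":-2,"rx":0,"ry":0,"rz":0,"fingers":255}]'
```

```text
t: 3.4
ee_pos: [491.9, -249.3, 91.0]
orientation: [-0.325, 2.051, -2.052]
ft_force: [-1.7, -0.9, 6.3]
width: 0.7
t: 3.65
ee_pos: [492.0, -249.4, 90.0]
orientation: [-0.325, 2.051, -2.052]
ft_force: [-4.9, 0.3, 14.5]
width: 0.5
```

The stop is reached: z stalled at 90 and the force jumped to 14.5 N. Now fully up, clear of the pad.

```bash
python3 -m creep '[{"tx":2,"ty":0,"tz":25,"rx":0,"ry":0,"rz":0,"fingers":255},{"tx":5,"ty":1,"tz":50,"rx":0,"ry":0,"rz":0,"fingers":255},{"tx":9,"ty":2,"tz":75,"rx":0,"ry":0,"rz":0,"fingers":255},{"tx":14,"ty":2,"tz":100,"rx":0,"ry":0,"rz":0,"fingers":255},{"tx":14,"ty":2,"tz":115,"rx":0,"ry":0,"rz":0,"fingers":255},{"tx":14,"ty":2,"tz":115,"rx":0,"ry":0,"rz":0,"fingers":255},{"tx":14,"ty":2,"tz":115,"rx":0,"ry":0,"rz":0,"fingers":255}]'
python3 - <<'E'
from workcell import ctrl
import cv2
s=ctrl.get_image("scene")["pixels"]
cv2.imwrite("pics/c4.png",cv2.resize(s[30:230,150:400],None,fx=3,fy=3))
E
```

```text
t: 4.53
ee_pos: [504.7, -246.9, 202.6]
orientation: [-0.327, 2.053, -2.051]
ft_force: [-0.1, -0.0, 0.0]
width: 0.2
```

View pics/c4.png

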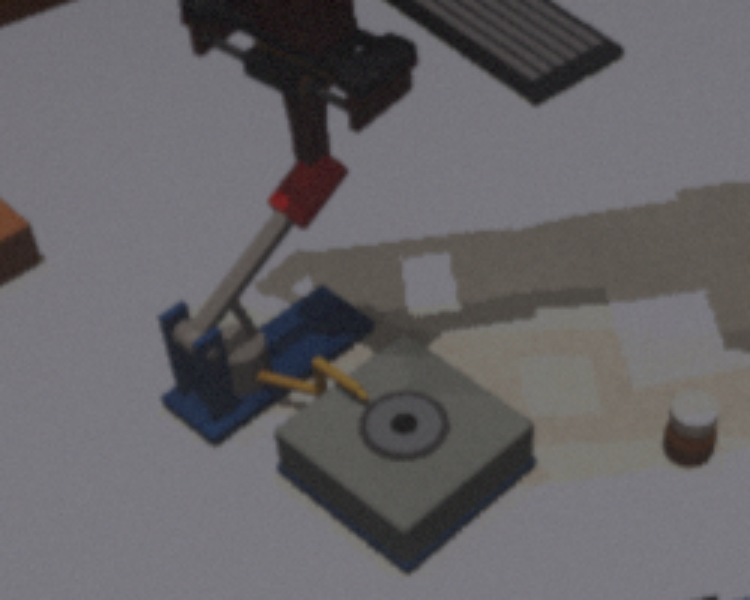

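The lever is back at rest, with the pad at the same pixel as before (310,188). Strokes 2 to 4 follow, with one more than required for margin.

```bash
python3 -m creep '[{"tx":-4,"ty":0,"tz":-28,"rx":0,"ry":0,"rz":0,"fingers":255},{"tx":-8,"ty":-1,"tz":-56,"rx":0,"ry":0,"rz":0,"fingers":255},{"tx":-12,"ty":-2,"tz":-84,"rx":0,"ry":0,"rz":0,"fingers":255},{"tx":-14,"ty":-2,"tz":-106,"rx":0,"ry":0,"rz":0,"fingers":255},{"tx":-14,"ty":-2,"tz":-115,"rx":0,"ry":0,"rz":0,"fingers":255},{"tx":-14,"ty":-2,"tz":-116,"rx":0,"ry":0,"rz":0,"fingers":255},{"tx":-14,"ty":-2,"tz":-116,"rx":0,"ry":0,"rz":0,"fingers":255}]'
python3 -m creep '[{"tx":2,"ty":0,"tz":25,"rx":0,"ry":0,"rz":0,"fingers":255},{"tx":5,"ty":1,"tz":50,"rx":0,"ry":0,"rz":0,"fingers":255},{"tx":9,"ty":2,"tz":75,"rx":0,"ry":0,"rz":0,"fingers":255},{"tx":14,"ty":2,"tz":100,"rx":0,"ry":0,"rz":0,"fingers":255},{"tx":14,"ty":2,"tz":116,"rx":0,"ry":0,"rz":0,"fingers":255},{"tx":14,"ty":2,"tz":116,"rx":0,"ry":0,"rz":0,"fingers":255},{"tx":14,"ty":2,"tz":116,"rx":0,"ry":0,"rz":0,"fingers":255}]'
python3 -m creep '[{"tx":-4,"ty":0,"tz":-28,"rx":0,"ry":0,"rz":0,"fingers":255},{"tx":-8,"ty":-1,"tz":-56,"rx":0,"ry":0,"rz":0,"fingers":255},{"tx":-12,"ty":-2,"tz":-84,"rx":0,"ry":0,"rz":0,"fingers":255},{"tx":-14,"ty":-2,"tz":-106,"rx":0,"ry":0,"rz":0,"fingers":255},{"tx":-14,"ty":-2,"tz":-115,"rx":0,"ry":0,"rz":0,"fingers":255},{"tx":-14,"ty":-2,"tz":-116,"rx":0,"ry":0,"rz":0,"fingers":255},{"tx":-14,"ty":-2,"tz":-116,"rx":0,"ry":0,"rz":0,"fingers":255}]'
python3 -m creep '[{"tx":2,"ty":0,"tz":25,"rx":0,"ry":0,"rz":0,"fingers":255},{"tx":5,"ty":1,"tz":50,"rx":0,"ry":0,"rz":0,"fingers":255},{"tx":9,"ty":2,"tz":75,"rx":0,"ry":0,"rz":0,"fingers":255},{"tx":14,"ty":2,"tz":100,"rx":0,"ry":0,"rz":0,"fingers":255},{"tx":14,"ty":2,"tz":116,"rx":0,"ry":0,"rz":0,"fingers":255},{"tx":14,"ty":2,"tz":116,"rx":0,"ry":0,"rz":0,"fingers":255},{"tx":14,"ty":2,"tz":116,"rx":0,"ry":0,"rz":0,"fingers":255}]'
python3 -m creep '[{"tx":-4,"ty":0,"tz":-28,"rx":0,"ry":0,"rz":0,"fingers":255},{"tx":-8,"ty":-1,"tz":-56,"rx":0,"ry":0,"rz":0,"fingers":255},{"tx":-12,"ty":-2,"tz":-84,"rx":0,"ry":0,"rz":0,"fingers":255},{"tx":-14,"ty":-2,"tz":-106,"rx":0,"ry":0,"rz":0,"fingers":255},{"tx":-14,"ty":-2,"tz":-115,"rx":0,"ry":0,"rz":0,"fingers":255},{"tx":-14,"ty":-2,"tz":-116,"rx":0,"ry":0,"rz":0,"fingers":255},{"tx":-14,"ty":-2,"tz":-116,"rx":0,"ry":0,"rz":0,"fingers":255}]'
python3 - <<'E'
from workcell import ctrl
import cv2
s=ctrl.get_image("scene")["pixels"]
cv2.imwrite("pics/c5.png",cv2.resize(s[30:230,150:400],None,fx=3,fy=3))
E
```

```text
t: 5.45
ee_pos: [491.2, -249.4, 89.3]
orientation: [-0.327, 2.052, -2.052]
ft_force: [-7.4, 2.0, 23.7]
width: 0.5
t: 6.32
ee_pos: [504.6, -246.9, 202.5]
orientation: [-0.327, 2.054, -2.051]
ft_force: [0.4, -0.4, -0.1]
width: 0.6
t: 7.2
ee_pos: [491.0, -249.3, 89.2]
orientation: [-0.327, 2.052, -2.051]
ft_force: [-6.7, 1.2, 24.7]
width: 0.5
t: 8.07
ee_pos: [504.6, -246.9, 202.5]
orientation: [-0.328, 2.054, -2.051]
ft_force: [0.3, -0.3, 0.8]
width: 0.5
t: 8.95
ee_pos: [491.0, -249.3, 89.2]
orientation: [-0.327, 2.052, -2.051]
ft_force: [-7.7, 2.0, 24.1]
width: 0.4
```

View pics/c5.png

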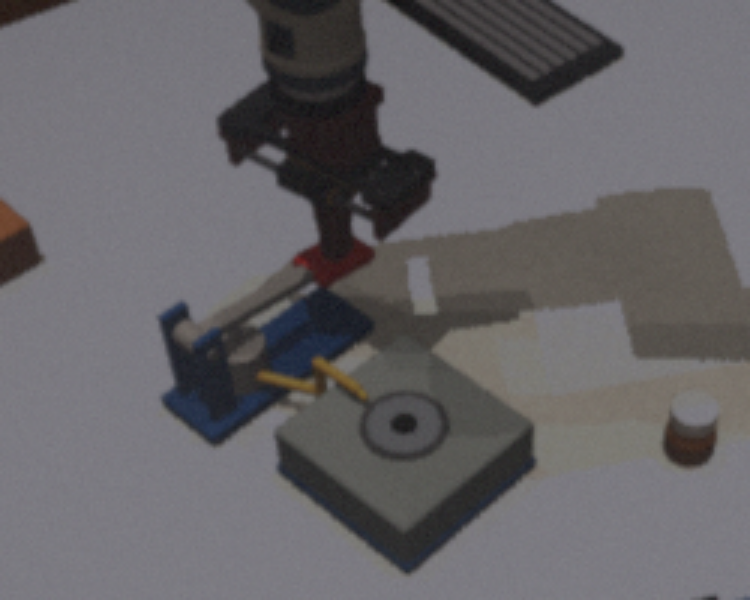

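All four presses hit the stop, at about 24 N. Now I'll release the lever upward, rise clear, and travel towards the tray while opening the fingers.

```bash
python3 -m creep '[{"tx":2,"ty":0,"tz":25,"rx":0,"ry":0,"rz":0,"fingers":255},{"tx":5,"ty":1,"tz":50,"rx":0,"ry":0,"rz":0,"fingers":255},{"tx":9,"ty":2,"tz":75,"rx":0,"ry":0,"rz":0,"fingers":255},{"tx":14,"ty":2,"tz":100,"rx":0,"ry":0,"rz":0,"fingers":255},{"tx":14,"ty":2,"tz":125,"rx":0,"ry":0,"rz":0,"fingers":255},{"tx":14,"ty":2,"tz":152,"rx":0,"ry":0,"rz":0,"fingers":255},{"tx":14,"ty":2,"tz":152,"rx":0,"ry":0,"rz":0,"fingers":255}]'
python3 -m creep '[{"tx":0,"ty":60,"tz":0,"rx":0,"ry":0,"rz":0,"fingers":255},{"tx":-2,"ty":120,"tz":0,"rx":0,"ry":0,"rz":0,"fingers":255},{"tx":-4,"ty":180,"tz":0,"rx":0,"ry":0,"rz":0,"fingers":0},{"tx":-6,"ty":240,"tz":0,"rx":0,"ry":0,"rz":0,"fingers":0},{"tx":-8,"ty":300,"tz":0,"rx":0,"ry":0,"rz":0,"fingers":0},{"tx":-10,"ty":360,"tz":0,"rx":0,"ry":0,"rz":0.0,"fingers":0},{"tx":-11,"ty":420,"tz":0,"rx":0,"ry":0,"rz":0.01,"fingers":0},{"tx":-12,"ty":480,"tz":0,"rx":0,"ry":0,"rz":0.018,"fingers":0},{"tx":-13,"ty":540,"tz":0,"rx":0,"ry":0,"rz":0.018,"fingers":0},{"tx":-13,"ty":590,"tz":0,"rx":0,"ry":0,"rz":0.018,"fingers":0}]'
python3 -m creep '[{"tx":0,"ty":20,"tz":0,"rx":0,"ry":0,"rz":0,"fingers":0},{"tx":0,"ty":20,"tz":0,"rx":0,"ry":0,"rz":0,"fingers":0},{"tx":0,"ty":20,"tz":0,"rx":0,"ry":0,"rz":0,"fingers":0}]'
python3 - <<'E'
from workcell import ctrl
import cv2
for n in["scene","wrist","top"]:cv2.imwrite(f"pics/{n}6.png",ctrl.get_image(n)["pixels"])
s=cv2.imread("pics/scene6.png")
cv2.imwrite("pics/c6.png",cv2.resize(s[200:360,300:500],None,fx=4,fy=4,interpolation=cv2.INTER_CUBIC)[:600])
E
```

```text
t: 9.88
ee_pos: [506.1, -247.6, 240.8]
orientation: [-0.323, 2.049, -2.052]
ft_force: [0.8, -0.2, -0.3]
width: 0.3
t: 11.12
ee_pos: [491.2, 344.5, 237.6]
orientation: [-0.347, 2.04, -2.043]
ft_force: [0.7, -0.2, -0.3]
width: 76.7
t: 11.5
ee_pos: [492.3, 361.1, 238.9]
orientation: [-0.344, 2.041, -2.043]
ft_force: [0.8, -0.8, 0.2]
width: 87.5
```

View pics/scene6.png

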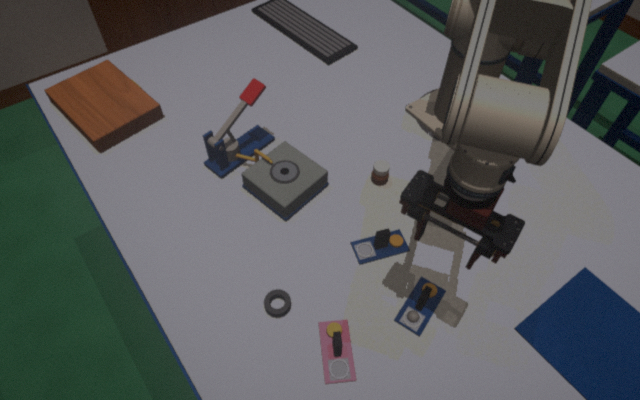

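View pics/wrist6.png

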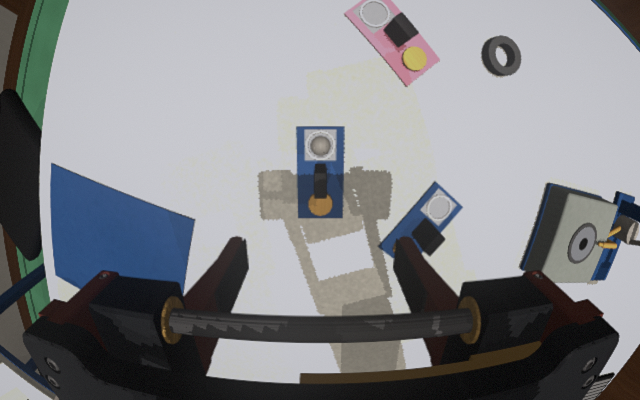

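Run:
```python
from workcell import ctrl
from h import *
T=ctrl.get_image("top")
for c in [(585,122),(725,168),(622,465),(475,418)]: print(atz(T,((c[0]+.5)/6-.5+150,(c[1]+.5)/6-.5+190),4))
# tray via wrist fisheye (z=4 corners / tab top)
W=ctrl.get_image("wrist");K=W["intrinsics"];R=cv2.Rodrigues(np.array(W["rvec"]))[0];t=np.array(W["tvec"])
def wz(uv,z):
    x=(uv[0]-K[0,2])/K[0,0];y=(uv[1]-K[1,2])/K[1,1];r=np.hypot(x,y)
    d=R.T@np.array([np.sin(r)*x/r,np.sin(r)*y/r,np.cos(r)]);c=-R.T@t
    return (c+d*(z-c[2])/d[2]).round(1)
cs=np.array([wz(c,4) for c in [(296.5,126.5),(344,126.5),(342.5,217.5),(297.5,217.5)]]);print(cs,cs.mean(0))
print("ball",wz((320.5,145.5),16.5))
print(ctrl.get_obs()["ee_pos"])
```

```text
[532.3 209.    4. ]
[513.8 153.8   4. ]
[399. 192.   4.]
[417.3 248.6   4. ]
[[539.  408.3   4. ]
 [558.3 352.1   4. ]
 [443.9 312.6   4. ]
 [424.3 369.9   4. ]] [491.375 360.725   4.   ]
ball [527.3 372.6  16.5]
[492.83218259 361.72640625 239.92547306]
```

Three views agree on the tray centre, about (491.8,361.5). The spare is more than 60 mm from the finger path. I'll descend now.

```bash
python3 -m creep '[{"tx":-1,"ty":0,"tz":-40,"rx":0,"ry":0,"rz":0,"fingers":0},{"tx":-1,"ty":0,"tz":-80,"rx":0,"ry":0,"rz":0,"fingers":0},{"tx":-1,"ty":0,"tz":-120,"rx":0,"ry":0,"rz":0,"fingers":0},{"tx":-1,"ty":0,"tz":-140,"rx":0,"ry":0,"rz":0,"fingers":0},{"tx":-1,"ty":0,"tz":-160,"rx":0,"ry":0,"rz":0,"fingers":0},{"tx":-1,"ty":0,"tz":-180,"rx":0,"ry":0,"rz":0,"fingers":0},{"tx":-1,"ty":0,"tz":-195,"rx":0,"ry":0,"rz":0,"fingers":0},{"tx":-1,"ty":0,"tz":-206,"rx":0,"ry":0,"rz":0,"fingers":0},{"tx":-1,"ty":0,"tz":-206,"rx":0,"ry":0,"rz":0,"fingers":0}]'
python3 - <<'E'
from workcell import ctrl
import cv2
for n in["scene","wrist"]:cv2.imwrite(f"pics/{n}7.png",ctrl.get_image(n)["pixels"])
s=cv2.imread("pics/scene7.png")
cv2.imwrite("pics/c7.png",cv2.resize(s[220:360,340:500],None,fx=4,fy=4,interpolation=cv2.INTER_CUBIC))
E
```

```text
t: 12.88
ee_pos: [491.2, 362.5, 32.9]
orientation: [-0.344, 2.041, -2.042]
ft_force: [0.5, -0.7, -0.3]
width: 87.7
```

View pics/wrist7.png

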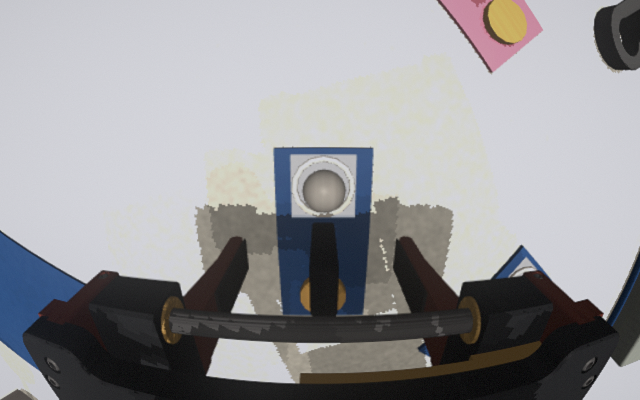

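View pics/c7.png

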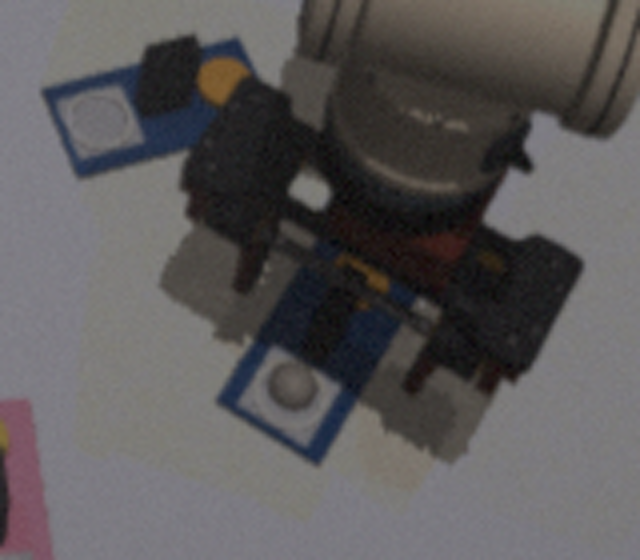

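The tab is centred between the fingers (tab x 323, finger midpoint 321) and the ball is in its pocket at (324,190). I'll close gently.

```bash
python3 -m creep '[{"tx":0,"ty":0,"tz":0,"rx":0,"ry":0,"rz":0,"fingers":100},{"tx":0,"ty":0,"tz":0,"rx":0,"ry":0,"rz":0,"fingers":170},{"tx":0,"ty":0,"tz":0,"rx":0,"ry":0,"rz":0,"fingers":195},{"tx":0,"ty":0,"tz":0,"rx":0,"ry":0,"rz":0,"fingers":203},{"tx":0,"ty":0,"tz":0,"rx":0,"ry":0,"rz":0,"fingers":209},{"tx":0,"ty":0,"tz":0,"rx":0,"ry":0,"rz":0,"fingers":214},{"tx":0,"ty":0,"tz":0,"rx":0,"ry":0,"rz":0,"fingers":220},{"tx":0,"ty":0,"tz":0,"rx":0,"ry":0,"rz":0,"fingers":255},{"tx":0,"ty":0,"tz":0,"rx":0,"ry":0,"rz":0,"fingers":255},{"tx":0,"ty":0,"tz":0,"rx":0,"ry":0,"rz":0,"fingers":255}]'
python3 -m creep '[{"tx":0,"ty":0,"tz":1,"rx":0,"ry":0,"rz":0,"fingers":255},{"tx":0,"ty":0,"tz":3,"rx":0,"ry":0,"rz":0,"fingers":255},{"tx":0,"ty":0,"tz":6,"rx":0,"ry":0,"rz":0,"fingers":255},{"tx":0,"ty":0,"tz":10,"rx":0,"ry":0,"rz":0,"fingers":255},{"tx":0,"ty":0,"tz":15,"rx":0,"ry":0,"rz":0,"fingers":255},{"tx":0,"ty":0,"tz":20,"rx":0,"ry":0,"rz":0,"fingers":255},{"tx":0,"ty":0,"tz":24,"rx":0,"ry":0,"rz":0,"fingers":255},{"tx":0,"ty":0,"tz":27,"rx":0,"ry":0,"rz":0,"fingers":255},{"tx":0,"ty":0,"tz":29,"rx":0,"ry":0,"rz":0,"fingers":255},{"tx":0,"ty":0,"tz":30,"rx":0,"ry":0,"rz":0,"fingers":255}]'
python3 - <<'E'
from workcell import ctrl
import cv2
for n in["scene","wrist"]:cv2.imwrite(f"pics/{n}8.png",ctrl.get_image(n)["pixels"])
s=cv2.imread("pics/scene8.png")
cv2.imwrite("pics/c8.png",cv2.resize(s[220:360,340:500],None,fx=4,fy=4,interpolation=cv2.INTER_CUBIC))
E
```

```text
t: 14.22
ee_pos: [491.5, 362.6, 33.6]
orientation: [-0.343, 2.041, -2.041]
ft_force: [1.2, -2.6, 0.0]
width: 13.7
t: 15.48
ee_pos: [491.5, 362.7, 63.8]
orientation: [-0.343, 2.041, -2.041]
ft_force: [-0.6, 0.3, -1.8]
width: 13.9
```

View pics/wrist8.png

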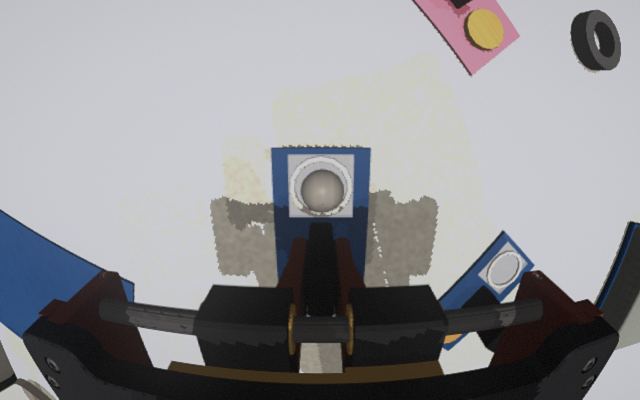

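View pics/c8.png

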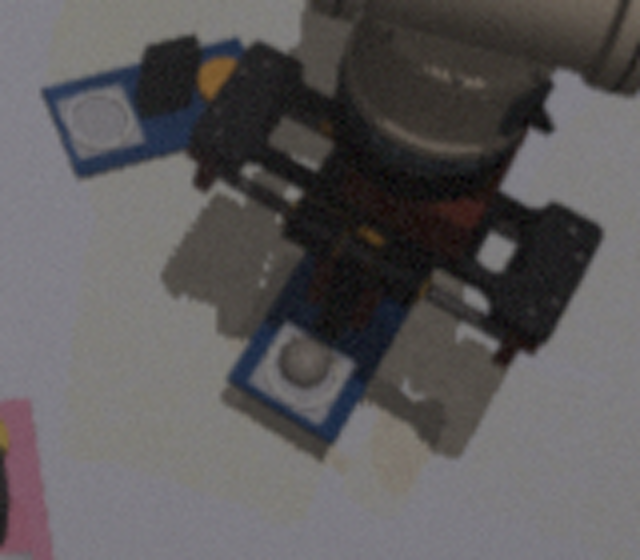

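It's lifted level, with the ball in its pocket at wrist (322,190). Rising further, then a gently ramped traverse.

```bash
python3 -m creep '[{"tx":0,"ty":0,"tz":4,"rx":0,"ry":0,"rz":0,"fingers":255},{"tx":0,"ty":0,"tz":12,"rx":0,"ry":0,"rz":0,"fingers":255},{"tx":0,"ty":0,"tz":24,"rx":0,"ry":0,"rz":0,"fingers":255},{"tx":0,"ty":0,"tz":38,"rx":0,"ry":0,"rz":0,"fingers":255},{"tx":0,"ty":0,"tz":54,"rx":0,"ry":0,"rz":0,"fingers":255},{"tx":0,"ty":0,"tz":70,"rx":0,"ry":0,"rz":0,"fingers":255},{"tx":0,"ty":0,"tz":84,"rx":0,"ry":0,"rz":0,"fingers":255},{"tx":0,"ty":0,"tz":93,"rx":0,"ry":0,"rz":0,"fingers":255},{"tx":0,"ty":0,"tz":98,"rx":0,"ry":0,"rz":0,"fingers":255},{"tx":0,"ty":0,"tz":100,"rx":0,"ry":0,"rz":0,"fingers":255}]'
python3 -m creep '[{"tx":0,"ty":-4,"tz":0,"rx":0,"ry":0,"rz":0,"fingers":255},{"tx":0,"ty":-12,"tz":0,"rx":0,"ry":0,"rz":0,"fingers":255},{"tx":0,"ty":-24,"tz":0,"rx":0,"ry":0,"rz":0,"fingers":255},{"tx":1,"ty":-40,"tz":0,"rx":0,"ry":0,"rz":0,"fingers":255},{"tx":1,"ty":-58,"tz":0,"rx":0,"ry":0,"rz":0,"fingers":255},{"tx":2,"ty":-76,"tz":0,"rx":0,"ry":0,"rz":0,"fingers":255},{"tx":3,"ty":-94,"tz":0,"rx":0,"ry":0,"rz":0,"fingers":255},{"tx":4,"ty":-112,"tz":0,"rx":0,"ry":0,"rz":0,"fingers":255},{"tx":5,"ty":-130,"tz":0,"rx":0,"ry":0,"rz":0,"fingers":255},{"tx":5,"ty":-148,"tz":0,"rx":0,"ry":0,"rz":0,"fingers":255}]'
python3 -m creep '[{"tx":1,"ty":-18,"tz":0,"rx":0,"ry":0,"rz":0,"fingers":255},{"tx":1,"ty":-36,"tz":0,"rx":0,"ry":0,"rz":0,"fingers":255},{"tx":2,"ty":-54,"tz":0,"rx":0,"ry":0,"rz":0,"fingers":255},{"tx":2,"ty":-72,"tz":0,"rx":0,"ry":0,"rz":0,"fingers":255},{"tx":3,"ty":-90,"tz":0,"rx":0,"ry":0,"rz":0,"fingers":255},{"tx":3,"ty":-108,"tz":0,"rx":0,"ry":0,"rz":0,"fingers":255},{"tx":4,"ty":-126,"tz":0,"rx":0,"ry":0,"rz":0,"fingers":255},{"tx":4,"ty":-144,"tz":0,"rx":0,"ry":0,"rz":0,"fingers":255},{"tx":5,"ty":-162,"tz":0,"rx":0,"ry":0,"rz":0,"fingers":255},{"tx":5,"ty":-180,"tz":0,"rx":0,"ry":0,"rz":0,"fingers":255}]'
python3 -m creep '[{"tx":1,"ty":-18,"tz":0,"rx":0,"ry":0,"rz":0,"fingers":255},{"tx":2,"ty":-36,"tz":0,"rx":0,"ry":0,"rz":0,"fingers":255},{"tx":3,"ty":-53,"tz":0,"rx":0,"ry":0,"rz":0,"fingers":255},{"tx":4,"ty":-69,"tz":0,"rx":0,"ry":0,"rz":0,"fingers":255},{"tx":5,"ty":-83,"tz":0,"rx":0,"ry":0,"rz":0,"fingers":255},{"tx":5,"ty":-95,"tz":0,"rx":0,"ry":0,"rz":0,"fingers":255},{"tx":5,"ty":-104,"tz":0,"rx":0,"ry":0,"rz":0,"fingers":255},{"tx":5,"ty":-110,"tz":0,"rx":0,"ry":0,"rz":0,"fingers":255},{"tx":5,"ty":-114,"tz":0,"rx":0,"ry":0,"rz":0,"fingers":255},{"tx":5,"ty":-115,"tz":0,"rx":0,"ry":0,"rz":0,"fingers":255}]'
python3 -m creep '[{"tx":0,"ty":0,"tz":-2,"rx":0,"ry":0,"rz":0,"fingers":255},{"tx":0,"ty":0,"tz":-6,"rx":0,"ry":0,"rz":0,"fingers":255},{"tx":0,"ty":0,"tz":-11,"rx":0,"ry":0,"rz":0,"fingers":255},{"tx":0,"ty":0,"tz":-16,"rx":0,"ry":0,"rz":0,"fingers":255},{"tx":0,"ty":0,"tz":-19,"rx":0,"ry":0,"rz":0,"fingers":255},{"tx":0,"ty":0,"tz":-20,"rx":0,"ry":0,"rz":0,"fingers":255},{"tx":0,"ty":0,"tz":-20,"rx":0,"ry":0,"rz":0,"fingers":255},{"tx":0,"ty":0,"tz":-20,"rx":0,"ry":0,"rz":0,"fingers":255}]'
python3 - <<'E'
from workcell import ctrl
import cv2
for n in["scene","wrist","top"]:cv2.imwrite(f"pics/{n}9.png",ctrl.get_image(n)["pixels"])
s=cv2.imread("pics/scene9.png")
cv2.imwrite("pics/c9.png",cv2.resize(s[70:230,190:390],None,fx=3.7,fy=3.7,interpolation=cv2.INTER_CUBIC))
s=cv2.imread("pics/top9.png")
cv2.imwrite("pics/ct9.png",cv2.resize(s[120:270,290:490],None,fx=4,fy=4,interpolation=cv2.INTER_CUBIC))
E
```

```text
t: 16.82
ee_pos: [491.5, 362.7, 163.7]
orientation: [-0.343, 2.041, -2.041]
ft_force: [0.1, 0.7, -2.9]
width: 13.7
t: 18.08
ee_pos: [496.7, 213.5, 163.7]
orientation: [-0.342, 2.041, -2.041]
ft_force: [0.3, 0.8, -2.5]
width: 14.0
t: 19.32
ee_pos: [501.6, 33.5, 163.7]
orientation: [-0.343, 2.041, -2.041]
ft_force: [0.6, -0.5, -2.7]
width: 13.7
t: 20.58
ee_pos: [506.5, -80.3, 163.7]
orientation: [-0.343, 2.041, -2.041]
ft_force: [-0.9, 0.1, -2.2]
width: 13.4
t: 21.58
ee_pos: [506.6, -80.3, 143.8]
orientation: [-0.342, 2.041, -2.041]
ft_force: [-0.9, 0.5, -2.0]
width: 14.2
```

View pics/wrist9.png

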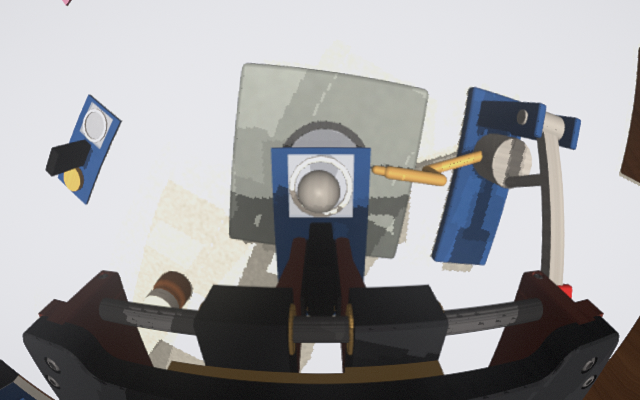

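View pics/c9.png

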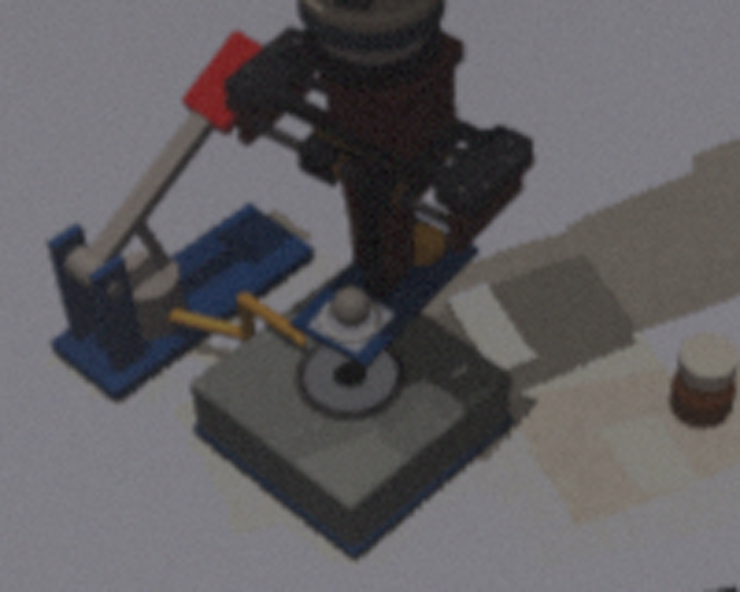

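View pics/ct9.png

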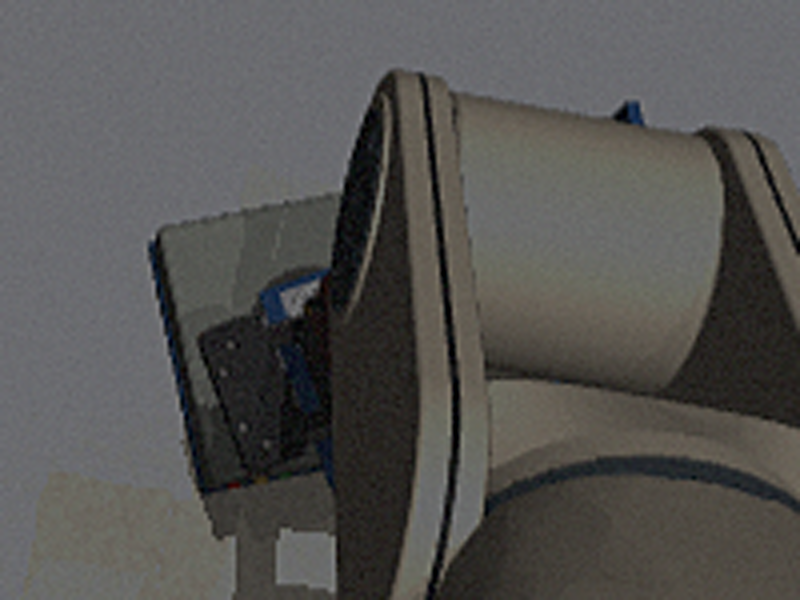

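The tray is held over the window with the ball in its pocket (wrist (319,190)) and the lever up (red pad at crop (220,85)). Next I'll measure the ball against the window.

Run:
```python
from workcell import ctrl
from h import *
S=ctrl.get_image("scene");W=ctrl.get_image("wrist");K=W["intrinsics"];R=cv2.Rodrigues(np.array(W["rvec"]))[0];t=np.array(W["tvec"])
def wz(uv,z):
    x=(uv[0]-K[0,2])/K[0,0];y=(uv[1]-K[1,2])/K[1,1];r=np.hypot(x,y)
    d=R.T@np.array([np.sin(r)*x/r,np.sin(r)*y/r,np.cos(r)]);c=-R.T@t
    return (c+d*(z-c[2])/d[2]).round(1)
sg=lambda c:((c[0]+.5)/3.7-.5+190,(c[1]+.5)/3.7-.5+70)
print("ball",atz(S,sg((349,305)),126.5),wz((319,191),126.5))
print("win",atz(S,sg((349.5,373)),60))
# tray level/height: corners in wrist and scene at z=114
print("tray corners wrist z114",[wz(c,114) for c in[(272,149),(370,148.5)]],"scene",[atz(S,sg(c),114) for c in[(296,322),(361,362),(477,248)]])
print("pocket plate wrist z114", wz((320.5,186),114))
cs=[wz(c,60) for c in[(244,64),(428,90),(396,258),(230,238)]];print("gauge corners wrist",cs,np.mean(cs,0))
o=ctrl.get_obs();print(o["t"],o["ee_pos"],o["ft_force"],o["moment"])
cv2.imwrite("pics/cw9.png",cv2.resize(W["pixels"][50:270,220:440],None,fx=2.7,fy=2.7,interpolation=cv2.INTER_CUBIC))
# collar fit overlay
from math import *
def wp(P):
    p=R@np.array(P,float)+t;a=np.arctan2(np.hypot(p[0],p[1]),p[2]);h=np.hypot(p[0],p[1]);return (K[0,2]+K[0,0]*a*p[0]/h,K[1,2]+K[1,1]*a*p[1]/h)
im=cv2.resize(W["pixels"],None,fx=4,fy=4,interpolation=cv2.INTER_CUBIC)
pts=np.array([wp([543+36*cos(a),-68+36*sin(a),60]) for a in np.linspace(0,6.283,60)])
cv2.polylines(im,[((pts+.5)*4-.5).astype(int).reshape(-1,1,2)],True,(0,0,255),1)
cv2.imwrite("pics/cw9o.png",im[420:980,980:1560])
```

```text
ball [541.8 -65.8 126.5] [540.5 -68.3 126.5]
win [543.4 -68.5  60. ]
tray corners wrist z114 [array([552.8, -34.2, 114. ]), array([572.4, -89.7, 114. ])] scene [array([570.6, -83.1, 114. ]), array([556.1, -32.1, 114. ]), array([441.1, -68.7, 114. ])]
pocket plate wrist z114 [540.5 -69.3 114. ]
gauge corners wrist [array([600.1,  13.2,  60. ]), array([ 628.9, -127.7,   60. ]), array([ 487.3, -158.2,   60. ]), array([458.1, -14.8,  60. ])] [543.6   -71.875  60.   ]
21.825 [506.5705621  -80.2924124  143.77423214] [-0.10135682 -0.22268136 -1.59273251] [-0.09268102  0.01646675 -0.04941436]
```

View pics/cw9o.png

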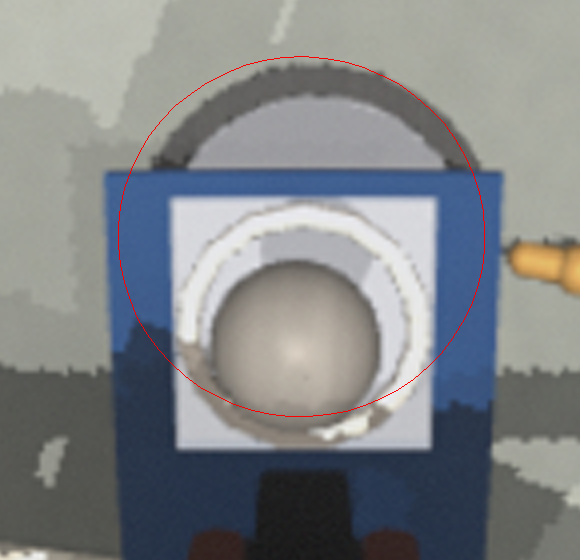

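Run:
```python
from workcell import ctrl
from h import *
from scipy.optimize import least_squares
W=ctrl.get_image("wrist");K=W["intrinsics"];R=cv2.Rodrigues(np.array(W["rvec"]))[0];t=np.array(W["tvec"])
def wz(uv,z):
    x=(uv[0]-K[0,2])/K[0,0];y=(uv[1]-K[1,2])/K[1,1];r=np.hypot(x,y)
    d=R.T@np.array([np.sin(r)*x/r,np.sin(r)*y/r,np.cos(r)]);c=-R.T@t
    return (c+d*(z-c[2])/d[2])
def c2(c):return ((c[0]+980+.5)/4-.5,(c[1]+420+.5)/4-.5)
for pts,r in(([(157,158),(190,124),(225,97),(270,75),(335,64),(390,75),(430,105),(460,140),(478,165)],36),([(192,165),(215,140),(250,113),(290,98),(330,95),(370,102),(410,127),(445,165)],30)):
    P=np.array([wz(c2(c),60) for c in pts])
    s=least_squares(lambda v:np.hypot(P[:,0]-v[0],P[:,1]-v[1])-r,[543,-68]);print(r,s.x.round(1),s.fun.round(1))
print("ring (rim outer z~7)",[wz(c2(c),117).round(1) for c in[(306,323)]],"ball",wz(c2((297,344)),126.5).round(1))
```

```text
36 [542.1 -71.8] [ 0.4 -0.7 -0.7 -0.2  0.8  1.2 -0.  -0.8 -0.5]
30 [542.6 -71.9] [-0.2 -0.4 -0.   0.2  0.3  0.5 -0.3 -0.5]
ring (rim outer z~7) [array([541.7, -69.2, 117. ])] ball [540.7 -68.2 126.5]
```

Within the same camera frame the ball needs about (+1.7,-3) by scene and wrist, and about (+0.5,-1) by kinematics. I'll correct by (+1,-2).

```bash
python3 -m creep '[{"tx":0.5,"ty":-0.5,"tz":0,"rx":0,"ry":0,"rz":0,"fingers":255},{"tx":1,"ty":-1.5,"tz":0,"rx":0,"ry":0,"rz":0,"fingers":255},{"tx":1,"ty":-2,"tz":0,"rx":0,"ry":0,"rz":0,"fingers":255},{"tx":1,"ty":-2,"tz":0,"rx":0,"ry":0,"rz":0,"fingers":255},{"tx":1,"ty":-2,"tz":0,"rx":0,"ry":0,"rz":0,"fingers":255},{"tx":1,"ty":-2,"tz":0,"rx":0,"ry":0,"rz":0,"fingers":255},{"tx":1,"ty":-2,"tz":0,"rx":0,"ry":0,"rz":0,"fingers":255},{"tx":1,"ty":-2,"tz":0,"rx":0,"ry":0,"rz":0,"fingers":255}]'
python3 - <<'E'
from workcell import ctrl
from h import *
from scipy.spatial.transform import Rotation as Ro
S=ctrl.get_image("scene")["pixels"];W=ctrl.get_image("wrist")["pixels"];cv2.imwrite("pics/scene10.png",S)
cv2.imwrite("pics/c10.png",np.hstack([cv2.resize(S[90:190,210:340],(520,400),interpolation=cv2.INTER_CUBIC),cv2.resize(W[100:240,270:368],(280,400))]))
o=ctrl.get_obs();print(o["t"],o["ee_pos"],o["ft_force"],abs(o["qvel"]).max(),Ro.from_rotvec(o["orientation"]).as_matrix()[2].round(4))
E
```

```text
t: 22.88
ee_pos: [507.5, -82.3, 143.7]
orientation: [-0.343, 2.041, -2.041]
ft_force: [0.1, 0.1, -2.9]
width: 13.9
22.975 [507.52143086 -82.23031801 143.65408   ] [-0.01575238 -0.54658356 -2.49062705] 0.002404869859343893 [ 0.e+00 -1.e+00 -1.e-04]
```

View pics/c10.png

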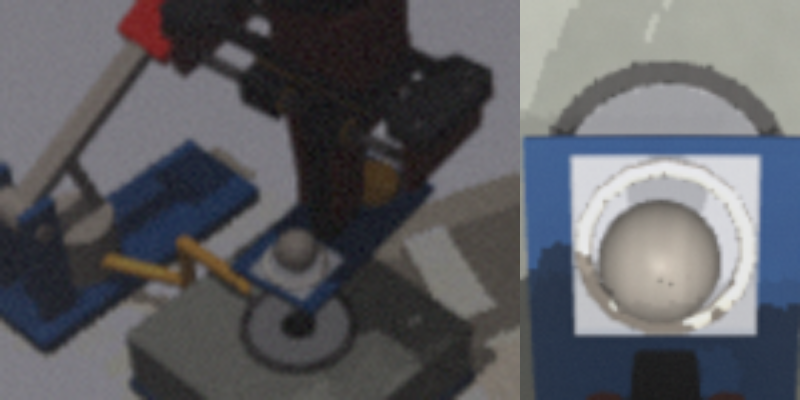

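View pics/scene10.png

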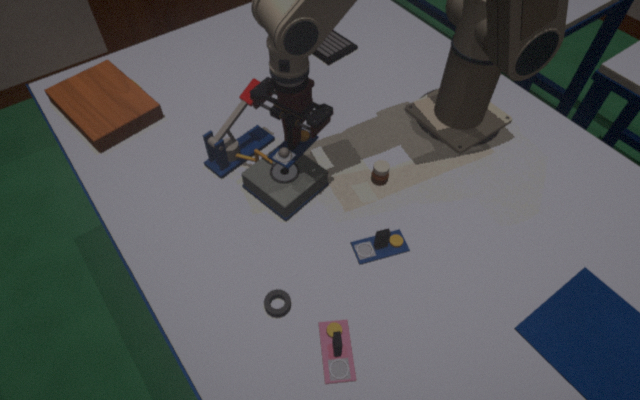

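The arm is still and the tray level, with the ball in its pocket over the window. The lever is up, and the spare tray, ring and jar are unmoved. Handing in.

```bash
python3 -c "
from workcell import ctrl
print(ctrl.close_job())"
```

```text
the job is handed in; nothing more can be done
None
```

I pumped the lever for four full strokes, then picked up the tray with the ball by its black tab. I handed in at about 23 s, still holding the tray over the window.

- **Strokes:** Each press ended at the stop, with 14 to 25 N at the tips. The tips rose clear of the pad after each press; pictures after strokes 1 and 4 showed the lever at rest, but I took none after strokes 2 and 3.
- **Tray:** At the last look the arm was still and the gripper within 0.01° of vertical. The grip was steady at 13.9 mm opening, and the tray's underside was about 110 mm above the bench, or 50 mm above the glass. That height assumes the tray did not slip in the grip.
- **Ball:** It was in its pocket, about 1 to 2 mm off the pocket's middle.
- **Rest of the scene:** The lever was up, and the spare tray, ring gauge and jar looked unmoved.

**Disagreement in centring:** The estimates of where the ball sat over the window differed by about 2 to 3 mm. Scene and wrist pictures asked for a shift of about (+1.7, -3) mm, while the arm's own position asked for about (+0.5, -1) mm. I moved (+1, -2) mm between them, so the ball should be within about 2 mm of the window's centre. I did not re-measure it after that shift. One early move call was refused for missing row keys and moved nothing.

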